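# Feel for the smeared-over seam of a plaster mould and start it open with a wedge

### The arm

A 6-joint arm with a two-finger parallel gripper is mounted at the origin on the work surface. World frame = base frame: x ahead of the robot, y to its left, z up, the work surface at z = 0. Lengths are in m, angles in rad, forces in N, time in s.
With the tool pointing down it reaches from about 0.35 to 0.775 m from the base axis. Payload 7.3 kg.
Tool frame: the origin (TCP) lies at the centre of the arm's flange, where the gripper is bolted on; the fingertips stand 178 mm ahead of it and the grasp point (between the pads) lies 159 mm ahead of it (tip_extent is the distance from the TCP to the fingertips, in m); z points along the fingers, y is the line along which they close (so a half turn about z gives the same grasp; the last joint's range is limited). The gripper opens to 92 mm and grips with 3 to 60 N. Pads are 19 mm wide; open, the fingers measure 130 mm over their backs; the gripper's body (75 mm by 190 mm) begins 47 mm behind the grasp point.
Start: joints at [-1.32, 0.342, 1.524, -0, 1.275, -0.146], TCP at [0.203, -0.484, 0.405] pointing down, gripper open.
Joint ranges: [-2.53, 2.53], [-0.77, 2.02], [0.04, 2.7], [-1, 4.14], [0.28, 2.66], [-3.11, 3.11]. Speed limits (rad/s): [2.57, 2.57, 3.14, 3.14, 3.14, 3.14].

### API

Orientations are given as [roll, pitch, yaw] about the fixed x, y, z axes, in that order (R = Rz(yaw) Ry(pitch) Rx(roll)).
In Python, from cell import * gives the robot as it stands.
- The arm moves only by the tool arm_command, never from a script. Its arguments are lists of equal length, an entry for each row: "xyz": the shift along the world's x, y, z in mm, a list of three; "spin": the turn about the world's z in degrees. In form: {"xyz": [[tx, ty, tz], ...], "spin": [spin, ...]}. A call has 1 to 20 rows; each row shifts and turns the commanded pose from where the row before left it; what a row does not reach is not made up. A row lasts 1/10 s, in which the tool goes at most 50 mm and 8.59 degrees, less where a joint would pass 70% of its speed; a pose out of reach is approached as far as the arm can. A call with a gripper value outside its range is refused whole. "jaw" is the opening, from -1 (shut) to 1 (fully open), set as the call begins (left out, the last holds). The fingers move at their own pace and stop on an object; "squeeze" is the grip in N (left out, the last holds). Time passes only in rows, so rows that do not move let the fingers close. It gives the time, the measured TCP pose, the force, the opening and the grip force at its end, in the units of the state.
- observe(): the state, without advancing time (a new reading comes with each control period).
- read_camera(name): name is "side" or "top" or "wrist"; returns a dict with "img" (384x512x3 uint8, red, green, blue), "depth" (384x512 float32, m along the optical axis (not along the pixel's ray), 0 where there is no reading), "fx", "fy", "cx", "cy" (pixels), "world_from_camera" (4x4, takes a point from camera to world coordinates). Camera axes: x right, y up, looking along -z (the intrinsics and any distortion apply to the point x, -y, -z); pixel columns grow to the right and rows downward; lengths in m; the calibration is good to about 2 mm. The wrist camera is an equidistant fisheye: a pixel r from the principal point sees the ray r / f radians off the axis. A picture is of the moment at which its call begins.
- hand_in(): hands the job in; it is judged then, once.
The state is a dict: "time": time; "qpos": joint angles; "qvel": joint speeds; "joint_efforts": joint torques, N m; "tool_pos": TCP position; "tool_rot": TCP orientation; "contact_force": force on the tool from outside, world axes, zero at the start; "torque": the same for the moment, N m; "opening": finger opening in m; "grip_force": force on a finger pad.
Only numpy, scipy, OpenCV 4.12 (cv2) and the standard library are available. Lean on these libraries where they do the work, as an engineer would, in place of code of your own. Each camera call takes 0.05 s, during which the arm holds its last target. There are 200 camera calls.

### The job

Start the parting of the two-piece plaster mould: take the orange wedge from the tool block, set its tip lightly on the top of the mould and draw it across until it drops into the pry pocket at the seam, which is hidden under a skim of dried slip, and stop there at once. Then press the wedge straight down until the far half has moved off by about 5 mm, let go and leave the wedge standing in the seam. Plaster is soft: slide with a light touch, press steadily without ramming, never shove the half off sideways, keep the gripper itself off the mould, and leave the rasp, the jar and the white cast where they are.

Things in the scene. Friction and masses are not known exactly. Their poses are not given: they have to be found in the camera images.
- mould: two-piece off-white plaster mould standing mouth down on a fixed plywood board, 250 x 180 x 15 mm. Origin: at bench level under the board, at the middle of the mould's width; z up. The mould is 130 mm wide (y -65 to +65), its top flat and level 110 mm above the bench; it reaches from x = -85 mm (near face) to x = 48 to 92 mm (far face, differs). Near half fixed to the board, far half at +x
- mould_top (a point): point on the mould's top, 110 mm above mould. The seam runs along y; it crosses x anywhere from -22 to +22 mm of here and cannot be seen: a skim of slip, too thin to carry load, covers it. The pry pocket there is cut into the near half: 7.5 mm wide (from the seam towards -x), y -40 to +40, 60 mm deep, upright walls; its +x wall is the far half. The rest of the top is solid, flush to 0.3 mm
- half (a joint): how far the far half has drawn off the near half, in m: 0 closed, at most 0.03. It slides straight along the mould's +x (keys inside allow nothing else), stays where it is left, and takes about 10 N of sideways push to move. When closed, a push towards -x does not move it
- wedge: orange nylon wedge, 98 mm tall, 24 mm wide along its y, about 45 g, standing tip down in one socket of the tool block. Origin: middle of the tip's lower edge; z up to its head. Along its x it is 4 mm thick at the tip, tapering evenly on both faces to 16 mm at 48 mm above the tip; from there to 98 mm it is the head
- wedge_head (a point): middle of the wedge's head (a plain block 16 x 24 x 50 mm, gripped across its 16 mm), 73 mm above the tip. With its x along the mould's x (either way round) the wedge enters the pocket freely for 14 mm, then spreads the halves 1 mm for each 4 mm pressed further: 34 mm deep for 5 mm. That takes about 10 to 20 N of push; friction holds it there
- block: fixed wooden tool block, 90 x 150 x 45 mm (x, y, z), with two sockets 14.5 x 26 mm, 34 mm deep, at y = +35 and -35 mm. Origin: centre of its underside. The wedge stands in one socket and the rasp in the other, either way round, both turned as the block is
- rasp: plaster rasp standing in the other socket: dark steel blade 12 x 22 mm, round dark wooden handle, 120 mm tall. Origin: middle of its lower end. Bystander
- jar: amber glass jar with a yellow cap, 60 mm across, 85 mm tall. Origin: centre of its underside. Bystander
- cast: white ceramic cast, vase-shaped, 60 mm across, 100 mm tall. Origin: centre of its underside. Bystander
There are look-alikes about, which are no part of the job. Of the things like the wedge, leave any that is green; of the rest the larger one is meant.

How it is judged:
By the outcome, as a careful person would: the job done as asked, in the order asked, and still so for the second after the job is handed in, with the robot touching nothing.
It also fails if it takes over 64 s, if anything falls off the work surface, if the arm or the gripper's body presses on something with over 40 N, if the wrist force passes 120 N, or if a joint passes its speed limit or range.

## Working session

There is one attempt and no reset: what is moved stays moved. The work goes in short steps, Python scripts to look and compute and a tool call to move; the robot and the scene stay as the last step left them, time stands still between calls to the robot, and variables do not carry over. Pictures are saved under pics/ and viewed, at most 10 in all, crops included, and the job is handed in when it is done.

Besides the shell and the picture viewer there is one more tool, called after "Request:" as name(argument=value, ...), one argument or row to a line, values as JSON. arm_command: Moves the arm, as the interface text tells. Its arguments: {"type":"object","properties":{"xyz":{"type":"array","items":{"type":"array","items":{"type":"number"}}},"spin":{"type":"array","items":{"type":"number"}},"jaw":{"type":"number"},"squeeze":{"type":"number"}},"required":["xyz","spin"]}

```bash
mkdir -p pics; cat > h.py <<'E'
from cell import *
import numpy as np, cv2, pickle
def snap(n,tag):
    c=read_camera(n); cv2.imwrite(f'pics/{tag}.png',c['img'][:,:,::-1]); pickle.dump(c,open(f'{tag}.pkl','wb')); return c
def load(tag): return pickle.load(open(f'{tag}.pkl','rb'))
def pts(c):
    d=c['depth'];v,u=np.mgrid[:d.shape[0],:d.shape[1]]
    P=np.stack([(u-c['cx'])/c['fx']*d,-(v-c['cy'])/c['fy']*d,-d,np.ones_like(d)],-1)
    return (P@np.array(c['world_from_camera']).T)[...,:3]
def ray(c,u,v,z):
    T=np.array(c['world_from_camera']);r=T[:3,:3]@np.array([(u-c['cx'])/c['fx'],-(v-c['cy'])/c['fy'],-1])
    return T[:3,3]+r*(z-T[2,3])/r[2]
E
python3 - <<'E'
from h import *
a=snap('top','t0');b=snap('side','s0')
im=np.hstack([a['img'],b['img']])[:,:,::-1]
cv2.imwrite('pics/t0b.png',cv2.resize(a['img'][:,:,::-1],(800,600),interpolation=cv2.INTER_CUBIC))
cv2.imwrite('pics/s0b.png',cv2.resize(b['img'][:,:,::-1],(800,600),interpolation=cv2.INTER_CUBIC))
for c in(a,b):print(np.round(c['world_from_camera'],3),c['fx'],c['cx'],c['cy'],(c['depth']>0).mean())
s=observe();print({k:np.round(v,3) for k,v in s.items()})
E
```

```text
[[ 0.004  0.986 -0.166  0.457]
 [-1.    -0.001 -0.025  0.054]
 [-0.025  0.166  0.986  0.747]
 [ 0.     0.     0.     1.   ]] 350.4137429554604 255.69216342814815 192.52421927857202 0.9959208170572916
[[ 0.772  0.452 -0.447  0.272]
 [-0.636  0.53  -0.561 -0.292]
 [-0.017  0.717  0.696  0.537]
 [ 0.     0.     0.     1.   ]] 393.33428160511414 265.3633809962233 190.2872768802575 0.9960835774739584
{'time': np.float64(0.1), 'qpos': array([-1.32 ,  0.343,  1.525, -0.   ,  1.275, -0.146]), 'qvel': array([-0.001, -0.002, -0.001, -0.001, -0.001,  0.   ]), 'joint_efforts': array([ 1.0000e-03, -4.3200e+01, -2.4469e+01,  7.2000e-02,  5.3000e-02,
       -0.0000e+00]), 'tool_pos': array([ 0.203, -0.484,  0.404]), 'tool_rot': array([-3.14 , -0.   ,  0.397]), 'contact_force': array([ 0.11 ,  0.104, -0.27 ]), 'torque': array([-0.047,  0.011,  0.016]), 'grip_force': np.float64(0.0), 'opening': np.float64(0.092)}
```

View pics/t0b.png

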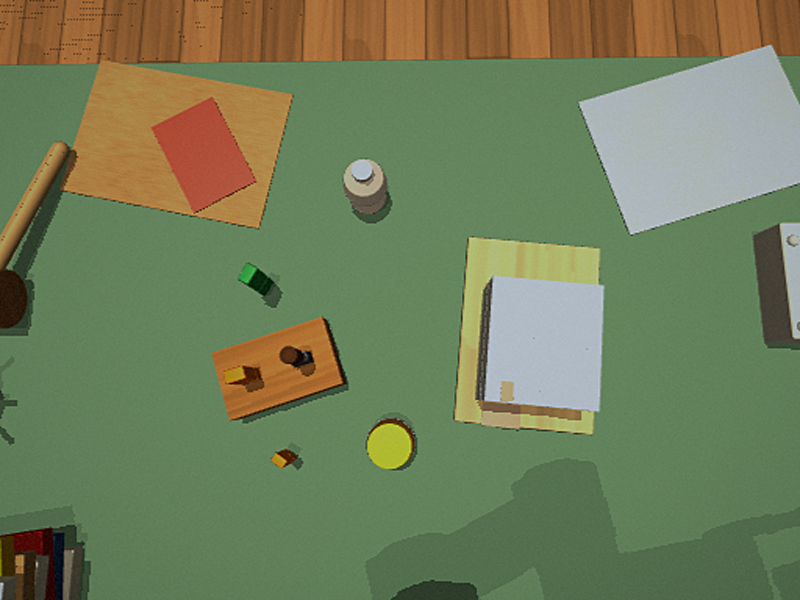

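View pics/s0b.png

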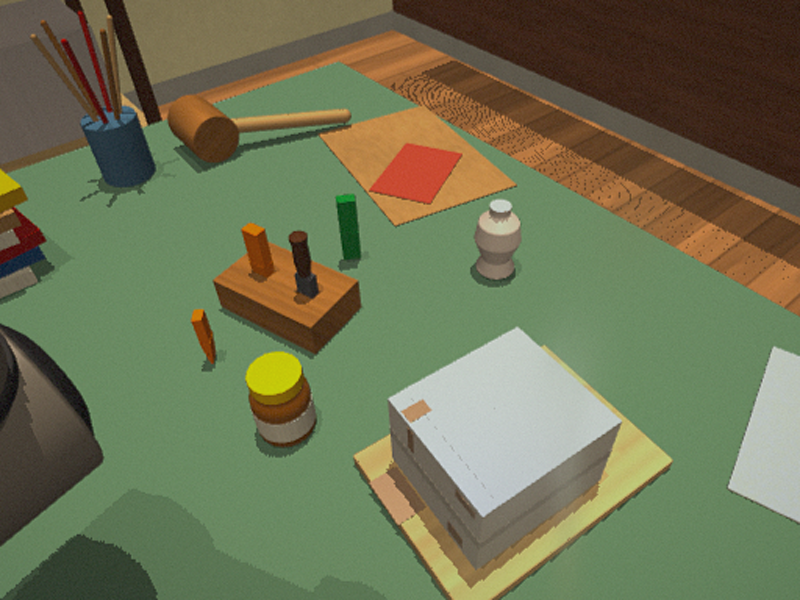

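Top view (800×600 px): the wooden block is at (280,368), with an orange head at (237,375) and the dark rasp at (292,355). A small loose orange wedge is at (285,458), a green one at (255,278), the jar at (390,445), the cast at (366,187) and the mould at (543,343). There are three wedge candidates: green (255,278) is excluded, and of the two orange ones the larger is the one in the block at (237,375). I'll confirm that with a crop and measure.

```bash
python3 - <<'E'
from h import *
def rect(P,n):
    (c,s,a)=cv2.minAreaRect((P[:,:2]*1000).astype(np.float32)); print(n,np.round(c,1),np.round(s,1),round(a,2),len(P),'z',np.round(np.percentile(P[:,2],[5,50,95])*1000,1))
for t in('t0','s0'):
    c=load(t);P=pts(c);h=cv2.cvtColor(c['img'],cv2.COLOR_RGB2HSV);H,S,V=h[...,0],h[...,1],h[...,2];Z=P[...,2];X,Y=P[...,0],P[...,1]
    m=(abs(Z-.11)<.006)&(X>.2)&(S<60)
    n,l,st,ce=cv2.connectedComponentsWithStats(m.astype(np.uint8))
    k=1+np.argmax(st[1:,4]); rect(P[l==k],t+' mould top')
    mx,my=P[l==k][:,0].mean(),P[l==k][:,1].mean()
    rect(P[(abs(Z-.015)<.004)&(abs(X-mx)<.2)&(abs(Y-my)<.15)&(S>60)&(H<32)],t+' board')
    mo=(H>8)&(H<22)&(S>190)&(V>100)&(Z<.2)
    n,l,st,ce=cv2.connectedComponentsWithStats(mo.astype(np.uint8))
    for i in range(1,n):
        if st[i,4]>25: rect(P[l==i],t+f' or {np.round(ce[i])}')
    n,l,st,ce=cv2.connectedComponentsWithStats(((abs(Z-.045)<.004)&(H<22)&(S>80)).astype(np.uint8))
    for i in range(1,n):
        if st[i,4]>400: rect(P[l==i],t+f' block {np.round(ce[i])}')
a=load('t0')['img'];b=load('s0')['img']
A=cv2.resize(a[190:310,125:245],(390,390),interpolation=cv2.INTER_CUBIC)
B=cv2.resize(b[110:230,110:230],(390,390),interpolation=cv2.INTER_CUBIC)
C=cv2.resize(b[200:384,220:440],(780,600),interpolation=cv2.INTER_CUBIC)
cv2.imwrite('pics/w.png',np.hstack([A,B])[:,:,::-1]);cv2.imwrite('pics/m.png',C[:,:,::-1])
E
```

```text
t0 mould top [516.8 -97.6] [130.6 146.6] 84.75 5762 z [109.3 111.2 112.9]
t0 board [537.7 -99.1] [179.7 252.5] 84.78 2126 z [14.2 16.1 18.2]
t0 or [150. 222.] [513.6 284.6] [ 7.2 57.4] 17.44 57 z [44.9 46.4 48.6]
t0 or [148. 240.] [479.4 273.7] [46.8 21.7] 82.74 61 z [ 47.5 110.1 111.9]
t0 block [177. 236.] [489.1 229.9] [ 89.9 150.7] 18.38 2897 z [44.4 46.5 48.3]
s0 mould top [516.3 -98.7] [130.9 147.5] 84.47 9468 z [108.2 109.7 110.9]
s0 board [ 536.9 -100.5] [180.9 251.9] 84.68 5761 z [13.  14.7 16.3]
s0 or [ 12. 126.] [287.5 505.8] [17.2  4.7] 7.94 33 z [103.2 108.2 116.2]
s0 or [165. 160.] [500.  331.9] [178.9  38. ] 69.85 482 z [ 44.3  79.1 108.5]
s0 or [129. 213.] [377.5 213.4] [18.9 11.1] 50.8 204 z [13.8 50.9 71.6]
s0 or [179. 259.] [391.1  68.3] [29.7 56.1] 71.05 184 z [56.1 59.3 62.7]
s0 block [183. 184.] [488.8 228.9] [ 91.5 153.5] 18.26 2207 z [42.8 44.5 46. ]
```

View pics/w.png

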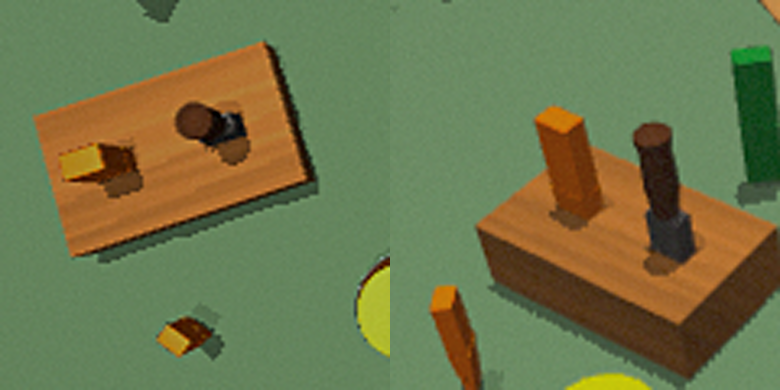

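View pics/m.png

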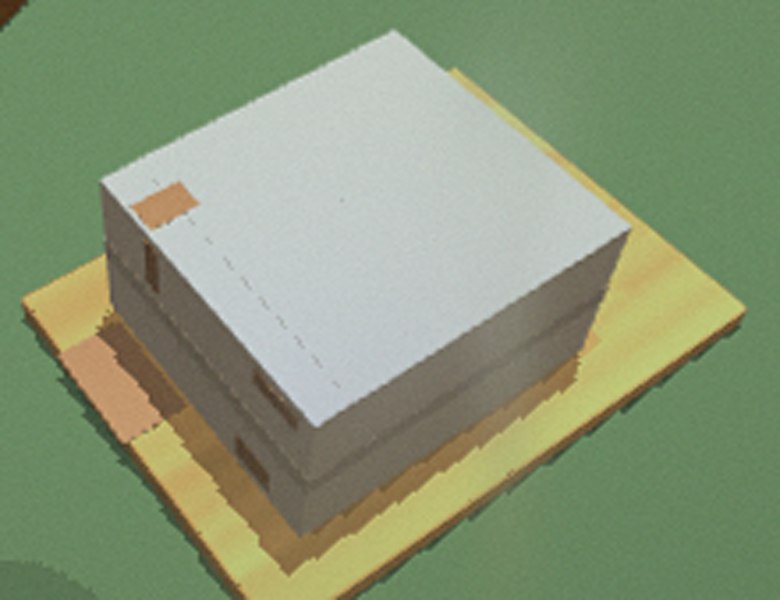

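The crop confirms it. The larger orange wedge stands in the block's left socket (top view 148,240 px), and the small loose orange one and the green one are look-alikes. The mould's brown patches and dashed line are surface marks. Next I refine the wedge head position.

```bash
python3 - <<'E'
from h import *
for t in('t0','s0'):
    c=load(t);P=pts(c);h=cv2.cvtColor(c['img'],cv2.COLOR_RGB2HSV)
    d=np.hypot(P[...,0]-.478,P[...,1]-.2626)
    m=(d<.03)&(P[...,2]>.103)&(P[...,2]<.125)&(h[...,1]>120)
    Q=P[m]*1000;print(t,m.sum(),Q.mean(0).round(1),np.round((Q.min(0)+Q.max(0))/2,1),cv2.minAreaRect(Q[:,:2].astype(np.float32)))
E
```

```text
t0 124 [478.  261.7 109.8] [478.1 262.3 108.1] ((477.9584655761719, 262.41351318359375), (15.625629425048828, 23.569969177246094), 17.88304901123047)
s0 102 [476.9 259.  107.2] [477.8 260.2 106.4] ((477.5118103027344, 260.51715087890625), (16.532798767089844, 24.412368774414062), 18.26304817199707)
```

Request:
arm_command(
  xyz=[
    [20,24,0],
    [20,24,0],
    [20,24,0],
    [20,24,0],
    [20,24,0],
    [20,24,0],
    [20,24,0],
    [20,24,0],
    [20,24,0],
    [20,24,0],
    [20,24,0],
    [27,20,0],
  ],
  spin=[7,7,7,7,7,7,7,7,7,7,7,0],
  jaw=1,
)

```text
time: 1.3
tool_pos: [0.4502, -0.1988, 0.4045]
tool_rot: [-3.141, -0.001, 1.744]
contact_force: [0.2, -0.7, 0.5]
opening: 0.0917
grip_force: 0.0
```

Head centre is (478, 261.7), and the head measures 16×24 mm at 18.2°, as it should.

Request:
arm_command(
  xyz=[
    [2,30,0],
    [2,35,0],
    [2,35,0],
    [2,35,0],
    [2,35,0],
    [2,35,0],
    [2,35,0],
    [2,35,0],
    [2,35,0],
    [2,35,0],
    [2,35,0],
    [2,35,0],
    [2,30,0],
    [2,15,0],
    [0,0,0],
  ],
  spin=[2,2,2,2,0.3,0,0,0,0,0,0,0,0,0,0],
)

```text
time: 2.8
tool_pos: [0.4779, 0.261, 0.4042]
tool_rot: [-3.141, 0.0, 1.888]
contact_force: [-0.7, -0.3, 0.0]
opening: 0.0918
grip_force: 0.0
```

Request:
arm_command(
  xyz=[
    [0,0.5,-25],
    [0,0,-25],
    [0,0,-25],
    [0,0,-25],
    [0,0,-25],
    [0,0,-20],
    [0,0,-10],
    [0,0,0],
  ],
  spin=[0,0,0,0,0,0,0,0],
)

```text
time: 3.6
tool_pos: [0.4778, 0.2592, 0.2487]
tool_rot: [-3.139, 0.0, 1.885]
contact_force: [-0.8, 0.5, 0.7]
opening: 0.0922
grip_force: 0.0
```

```bash
python3 - <<'E'
from h import *
a=snap('side','s1');b=snap('wrist','w1')
cv2.imwrite('pics/g.png',np.hstack([cv2.resize(a['img'][60:260,80:280],(400,400)),cv2.resize(b['img'],(400,400))])[:,:,::-1])
E
```

```text
(no output)
```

View pics/g.png

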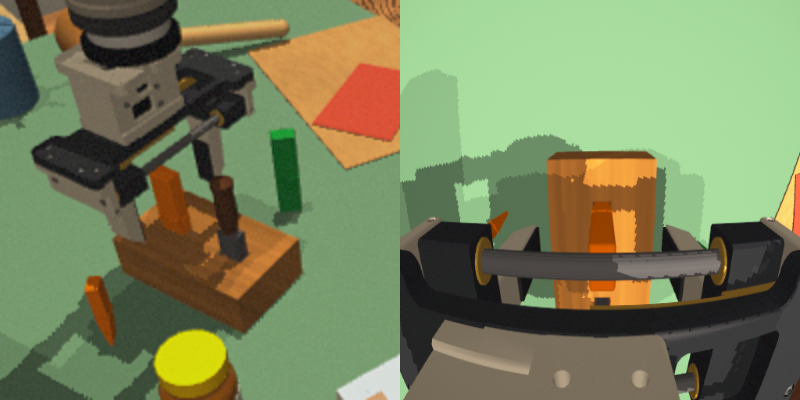

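The fingers straddle the wedge head (side view at 165,200 px) and stay clear of the rasp. I'll close now.

Request:
arm_command(
  xyz=[
    [0,1,0],
    [0,0,0],
    [0,0,0],
    [0,0,0],
    [0,0,0],
    [0,0,0],
    [0,0,0],
    [0,0,0],
    [0,0,0],
    [0,0,0],
  ],
  spin=[0,0,0,0,0,0,0,0,0,0],
  jaw=-1,
  squeeze=45,
)

```text
time: 4.7
tool_pos: [0.4779, 0.2613, 0.2497]
tool_rot: [3.142, 0.0, 1.886]
contact_force: [-0.1, 0.3, -0.0]
opening: 0.016
grip_force: 0.0
```

Request:
arm_command(
  xyz=[
    [0,0,0],
    [0,0,0],
    [0,0,0],
  ],
  spin=[0,0,0],
)

```text
time: 5.0
tool_pos: [0.4779, 0.2613, 0.2497]
tool_rot: [3.141, 0.0, 1.886]
contact_force: [1.0, -0.5, -0.3]
opening: 0.016
grip_force: 45.0
```

Request:
arm_command(
  xyz=[
    [0,0,10],
    [0,0,20],
    [0,0,30],
    [0,0,30],
    [0,0,30],
    [0,0,30],
    [4,-20,0],
    [6,-30,0],
    [6,-30,0],
    [6,-30,0],
    [6,-30,0],
    [6,-30,0],
    [6,-30,0],
    [6,-30,0],
    [6,-30,0],
    [6,-30,0],
    [6,-30,0],
    [6,-30,0],
    [6,-28,0],
    [2,-15,0],
  ],
  spin=[0,0,0,0,0,0,-2,-2,-2,-2,-2,-2,-2,-2,-2,-2,-2,-1.5,0,0],
)

```text
time: 7.0
tool_pos: [0.556, -0.1337, 0.4002]
tool_rot: [3.141, 0.001, 1.474]
contact_force: [0.6, 0.4, 0.2]
opening: 0.016
grip_force: 45.0
```

```bash
python3 - <<'E'
from h import *
a=snap('side','s2');b=snap('top','t2')
s=observe();print({k:np.round(s[k],4) for k in('tool_pos','tool_rot','contact_force','grip_force')})
c=a;P=pts(c);h=cv2.cvtColor(c['img'],cv2.COLOR_RGB2HSV)
m=(h[...,0]>6)&(h[...,0]<22)&(h[...,1]>190)&(np.hypot(P[...,0]-.556,P[...,1]+.102)<.04)&(P[...,2]>.13)
Q=P[m]*1000;print(m.sum(),Q.mean(0),Q.min(0),Q.max(0));v,u=np.nonzero(m);print(u.min(),u.max(),v.min(),v.max())
cv2.imwrite('pics/c.png',cv2.resize(a['img'][80:340,150:450],(690,598))[:,:,::-1])
E
```

```text
{'tool_pos': array([ 0.5558, -0.1332,  0.3999]), 'tool_rot': array([3.1414e+00, 2.0000e-04, 1.4731e+00]), 'contact_force': array([-0.1615,  0.0839, -0.5214]), 'grip_force': np.float64(44.9979)}<stdin>:6: RuntimeWarning: Mean of empty slice.
  ret = um.true_divide(
Traceback (most recent call last):
ValueError: zero-size array to reduction operation minimum which has no identity
```

Request:
arm_command(
  xyz=[
    [0,10,0],
    [0,15,0],
    [0,6.5,-5],
    [0,0,-15],
    [0,0,-15],
    [0,0,-5],
    [0,0,0],
  ],
  spin=[0.3,0,0,0,0,0,0],
)

```text
time: 7.8
tool_pos: [0.5558, -0.0991, 0.3591]
tool_rot: [-3.14, -0.0, 1.482]
contact_force: [0.5, 0.2, 0.8]
opening: 0.016
grip_force: 45.0
```

```bash
python3 - <<'E'
from h import *
a=snap('side','s3')
s=observe();print({k:np.round(s[k],4) for k in('tool_pos','tool_rot','contact_force','grip_force')})
cv2.imwrite('pics/c.png',cv2.resize(a['img'][80:340,150:450],(690,598))[:,:,::-1])
E
```

```text
{'tool_pos': array([ 0.556 , -0.0994,  0.3598]), 'tool_rot': array([-3.1415e+00, -1.0000e-04,  1.4817e+00]), 'contact_force': array([-0.3159,  0.7146, -0.6531]), 'grip_force': np.float64(44.9981)}
```

View pics/c.png

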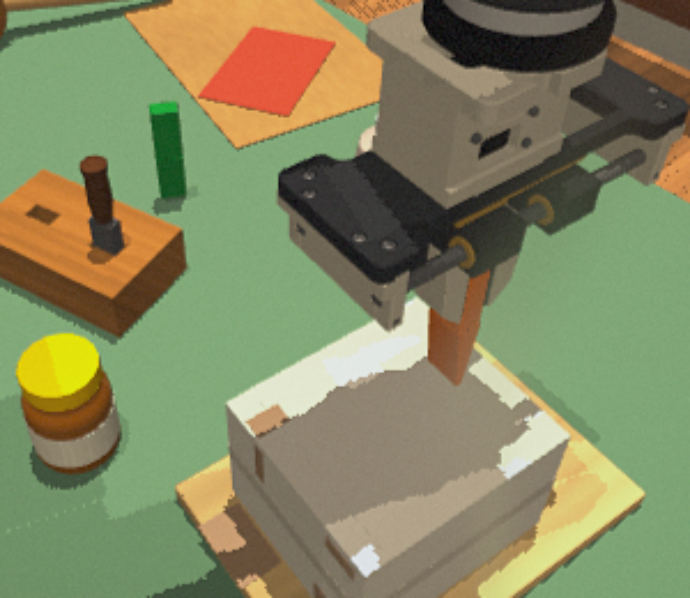

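The wedge hangs tip down over the far part of the mould top (crop 452,380 px), with the rasp and jar undisturbed. I'll lower to contact in small steps.

Request:
arm_command(
  xyz=[
    [0,0,-3],
    [0,0,-3],
    [0,0,-1],
    [0,0,-0.5],
    [0,0,0],
  ],
  spin=[0,0,0,0,0],
)

```text
time: 8.35
tool_pos: [0.5559, -0.1003, 0.3523]
tool_rot: [3.141, 0.0, 1.48]
contact_force: [-0.2, 0.7, -0.4]
opening: 0.0157
grip_force: 45.0
```

Request:
arm_command(
  xyz=[
    [0,0,-0.4],
    [0,0,-0.4],
    [0,0,-0.4],
    [0,0,0],
  ],
  spin=[0,0,0,0],
)

```text
time: 8.75
tool_pos: [0.5559, -0.1002, 0.351]
tool_rot: [-3.142, -0.0, 1.481]
contact_force: [0.1, 0.1, -0.5]
opening: 0.0158
grip_force: 45.0
```

Request:
arm_command(
  xyz=[
    [0,0,-0.4],
    [0,0,-0.4],
    [0,0,0],
  ],
  spin=[0,0,0],
)

```text
time: 9.05
tool_pos: [0.5559, -0.1002, 0.3502]
tool_rot: [-3.142, -0.0, 1.481]
contact_force: [0.3, 0.8, -1.3]
opening: 0.0158
grip_force: 45.0
```

Request:
arm_command(
  xyz=[
    [0,0,-0.3],
    [0,0,-0.3],
    [0,0,0],
  ],
  spin=[0,0,0],
)

```text
time: 9.35
tool_pos: [0.5559, -0.1002, 0.3496]
tool_rot: [3.142, 0.0, 1.481]
contact_force: [0.2, -0.5, -0.5]
opening: 0.0154
grip_force: 45.0
```

Request:
arm_command(
  xyz=[
    [0,0,-0.3],
    [0,0,0],
  ],
  spin=[0,0],
)

```text
time: 9.55
tool_pos: [0.5559, -0.1002, 0.3493]
tool_rot: [3.142, -0.0, 1.481]
contact_force: [0.6, -0.4, -0.8]
opening: 0.0152
grip_force: 45.0
```

Request:
arm_command(
  xyz=[
    [0,0,-0.3],
    [0,0,0],
  ],
  spin=[0,0],
)

```text
time: 9.75
tool_pos: [0.5559, -0.1002, 0.349]
tool_rot: [3.142, -0.0, 1.481]
contact_force: [0.5, -0.6, -0.7]
opening: 0.0156
grip_force: 45.0
```

Request:
arm_command(
  xyz=[
    [0,0,-0.3],
    [0,0,0],
  ],
  spin=[0,0],
)

```text
time: 9.95
tool_pos: [0.5559, -0.1002, 0.3487]
tool_rot: [3.142, 0.0, 1.481]
contact_force: [0.7, 0.6, -0.2]
opening: 0.0158
grip_force: 45.0
```

Request:
arm_command(
  xyz=[
    [0,0,-0.2],
    [0,0,0],
  ],
  spin=[0,0],
)

```text
time: 10.15
tool_pos: [0.5559, -0.1002, 0.3487]
tool_rot: [3.141, 0.0, 1.481]
contact_force: [0.4, -1.0, 0.4]
opening: 0.0161
grip_force: 45.0
```

Request:
arm_command(
  xyz=[
    [0,0,-0.2],
    [0,0,0],
  ],
  spin=[0,0],
)

```text
time: 10.35
tool_pos: [0.5559, -0.1002, 0.3486]
tool_rot: [3.141, 0.0, 1.481]
contact_force: [-1.3, -0.3, 2.8]
opening: 0.0157
grip_force: 45.0
```

Contact is at TCP z = 0.3487, about 3 N. I'll draw towards −x, so that the drop ends against the fixed near half.

Request:
arm_command(
  xyz=[
    [-0.5,0.05,-0.1],
    [-1,0.09,0],
    [-1,0.09,0],
  ],
  spin=[0,0,0],
)

```text
time: 10.65
tool_pos: [0.5537, -0.1, 0.3486]
tool_rot: [3.14, 0.0, 1.481]
contact_force: [2.5, -0.5, 3.8]
opening: 0.0157
grip_force: 45.0
```

Request:
arm_command(
  xyz=[
    [-1,0.09,0],
    [-1,0.09,0],
    [-1,0.09,0],
  ],
  spin=[0,0,0],
)

```text
time: 10.95
tool_pos: [0.5506, -0.0998, 0.3486]
tool_rot: [3.14, 0.0, 1.481]
contact_force: [2.4, -0.1, 3.8]
opening: 0.016
grip_force: 45.0
```

Request:
arm_command(
  xyz=[
    [-1,0.09,0],
    [-1,0.09,0],
    [-1,0.09,0],
  ],
  spin=[0,0,0],
)

```text
time: 11.25
tool_pos: [0.5475, -0.0995, 0.3486]
tool_rot: [3.14, 0.0, 1.481]
contact_force: [3.8, -0.1, 5.3]
opening: 0.0159
grip_force: 45.0
```

Request:
arm_command(
  xyz=[
    [-1,0.09,0],
    [-1,0.09,0],
    [-1,0.09,0],
  ],
  spin=[0,0,0],
)

```text
time: 11.55
tool_pos: [0.5445, -0.0992, 0.3486]
tool_rot: [3.14, 0.0, 1.481]
contact_force: [3.5, -0.7, 5.1]
opening: 0.0157
grip_force: 45.0
```

Request:
arm_command(
  xyz=[
    [-1,0.09,0],
    [-1,0.09,0],
    [-1,0.09,0],
  ],
  spin=[0,0,0],
)

```text
time: 11.85
tool_pos: [0.5416, -0.0989, 0.3486]
tool_rot: [3.14, 0.0, 1.481]
contact_force: [3.0, 0.5, 5.1]
opening: 0.0157
grip_force: 45.0
```

Request:
arm_command(
  xyz=[
    [-1,0.09,0],
    [-1,0.09,0],
    [-1,0.09,0],
  ],
  spin=[0,0,0],
)

```text
time: 12.15
tool_pos: [0.5386, -0.0987, 0.3486]
tool_rot: [3.14, 0.0, 1.481]
contact_force: [3.4, -0.9, 4.2]
opening: 0.0159
grip_force: 45.0
```

Request:
arm_command(
  xyz=[
    [-1,0.09,0],
    [-1,0.09,0],
    [-1,0.09,0],
  ],
  spin=[0,0,0],
)

```text
time: 12.45
tool_pos: [0.5355, -0.0984, 0.3486]
tool_rot: [3.14, 0.0, 1.481]
contact_force: [3.9, -0.7, 4.8]
opening: 0.0156
grip_force: 45.0
```

Request:
arm_command(
  xyz=[
    [-1,0.09,0],
    [-1,0.09,0],
    [-1,0.09,0],
  ],
  spin=[0,0,0],
)

```text
time: 12.75
tool_pos: [0.5325, -0.0981, 0.3486]
tool_rot: [3.14, 0.0, 1.481]
contact_force: [4.0, -0.1, 5.3]
opening: 0.0162
grip_force: 45.0
```

Request:
arm_command(
  xyz=[
    [-1,0.09,0],
    [-1,0.09,0],
    [-1,0.09,0],
  ],
  spin=[0,0,0],
)

```text
time: 13.05
tool_pos: [0.5296, -0.0979, 0.3486]
tool_rot: [3.14, 0.0, 1.481]
contact_force: [2.5, -0.4, 5.3]
opening: 0.0156
grip_force: 45.0
```

Request:
arm_command(
  xyz=[
    [-1,0.09,0],
    [-1,0.09,0],
    [-1,0.09,0],
  ],
  spin=[0,0,0],
)

```text
time: 13.35
tool_pos: [0.5265, -0.0976, 0.3486]
tool_rot: [3.14, 0.0, 1.481]
contact_force: [3.9, -1.5, 5.8]
opening: 0.0157
grip_force: 45.0
```

Request:
arm_command(
  xyz=[
    [-1,0.09,0],
    [-1,0.09,0],
    [-1,0.09,0],
  ],
  spin=[0,0,0],
)

```text
time: 13.65
tool_pos: [0.5236, -0.0973, 0.3486]
tool_rot: [3.14, 0.0, 1.481]
contact_force: [3.9, -0.4, 5.9]
opening: 0.0154
grip_force: 45.0
```

Request:
arm_command(
  xyz=[
    [-1,0.09,0.05],
    [-1,0.09,0],
    [-1,0.09,0],
  ],
  spin=[0,0,0],
)

```text
time: 13.95
tool_pos: [0.5205, -0.097, 0.3486]
tool_rot: [3.14, 0.0, 1.481]
contact_force: [2.9, -1.2, 5.1]
opening: 0.016
grip_force: 45.0
```

Request:
arm_command(
  xyz=[
    [-1,0.09,0],
    [-1,0.09,0],
    [-1,0.09,0],
  ],
  spin=[0,0,0],
)

```text
time: 14.25
tool_pos: [0.5175, -0.0968, 0.3485]
tool_rot: [3.141, 0.0, 1.481]
contact_force: [3.8, -0.7, 5.0]
opening: 0.0155
grip_force: 45.0
```

Request:
arm_command(
  xyz=[
    [-1,0.09,0],
    [-1,0.09,0],
  ],
  spin=[0,0],
)

```text
time: 14.45
tool_pos: [0.5146, -0.0963, 0.3472]
tool_rot: [-3.138, -0.001, 1.481]
contact_force: [1.4, 0.8, -0.5]
opening: 0.0158
grip_force: 45.0
```

The tip has dropped: force went to zero and z is down 1.4 mm. I'm stopping the slide and settling.

Request:
arm_command(
  xyz=[
    [0,0,0],
    [0,0,0],
  ],
  spin=[0,0],
)

```text
time: 14.65
tool_pos: [0.515, -0.0964, 0.3476]
tool_rot: [-3.139, -0.0, 1.481]
contact_force: [-0.1, 0.9, -0.3]
opening: 0.0157
grip_force: 45.0
```

Request:
arm_command(
  xyz=[
    [0,0,-0.5],
    [0,0,-0.5],
    [0,0,-0.5],
    [0,0,0],
  ],
  spin=[0,0,0,0],
)

```text
time: 15.05
tool_pos: [0.5154, -0.0965, 0.3467]
tool_rot: [-3.141, -0.0, 1.481]
contact_force: [0.2, -0.4, -0.1]
opening: 0.0157
grip_force: 45.0
```

Request:
arm_command(
  xyz=[
    [0,0,-1],
    [0,0,-1.5],
    [0,0,-1.5],
    [0,0,-1.5],
    [0,0,-1.5],
    [0,0,-1],
    [0,0,0],
  ],
  spin=[0,0,0,0,0,0,0],
)

```text
time: 15.75
tool_pos: [0.5154, -0.0966, 0.3386]
tool_rot: [-3.141, -0.0, 1.481]
contact_force: [-0.8, -0.4, -1.1]
opening: 0.0154
grip_force: 45.0
```

Request:
arm_command(
  xyz=[
    [0,0,-1],
    [0,0,-1],
    [0,0,0],
  ],
  spin=[0,0,0],
)

```text
time: 16.05
tool_pos: [0.5154, -0.0965, 0.3366]
tool_rot: [-3.141, -0.0, 1.481]
contact_force: [0.7, -0.4, -0.2]
opening: 0.0157
grip_force: 45.0
```

Depth is 12 mm with no contact, so the wedge is in the pocket and well centred. Now I press on in steps.

Request:
arm_command(
  xyz=[
    [0,0,-1],
    [0,0,-1],
    [0,0,0],
  ],
  spin=[0,0,0],
)

```text
time: 16.35
tool_pos: [0.5154, -0.0966, 0.3346]
tool_rot: [-3.141, -0.0, 1.481]
contact_force: [0.1, 0.3, -1.1]
opening: 0.0162
grip_force: 45.0
```

Request:
arm_command(
  xyz=[
    [0,0,-1],
    [0,0,0],
  ],
  spin=[0,0],
)

```text
time: 16.55
tool_pos: [0.5154, -0.0965, 0.3338]
tool_rot: [3.142, 0.0, 1.481]
contact_force: [-0.8, -0.4, 1.7]
opening: 0.0157
grip_force: 45.0
```

Request:
arm_command(
  xyz=[
    [0.12,-0.01,-1],
    [0.12,-0.01,-1],
    [0.12,-0.01,-1],
    [0,0,0],
  ],
  spin=[0,0,0,0],
)

```text
time: 16.95
tool_pos: [0.5155, -0.0966, 0.3319]
tool_rot: [3.141, 0.0, 1.481]
contact_force: [-4.5, 0.3, 9.7]
opening: 0.0156
grip_force: 45.0
```

Request:
arm_command(
  xyz=[
    [-0.2,0.02,-0.5],
    [-0.2,0.02,-0.5],
    [0,0,-0.5],
    [0,0,0],
  ],
  spin=[0,0,0,0],
)

```text
time: 17.35
tool_pos: [0.5153, -0.0966, 0.3308]
tool_rot: [3.14, 0.001, 1.481]
contact_force: [-3.9, 1.0, 11.4]
opening: 0.0157
grip_force: 45.0
```

Request:
arm_command(
  xyz=[
    [-0.1,0.01,-1],
    [0,0,-1],
    [0,0,-1],
    [0,0,0],
  ],
  spin=[0,0,0,0],
)

```text
time: 17.75
tool_pos: [0.5154, -0.0966, 0.328]
tool_rot: [3.139, 0.001, 1.481]
contact_force: [-3.2, 0.6, 11.5]
opening: 0.0157
grip_force: 45.0
```

Request:
arm_command(
  xyz=[
    [0,0,-1],
    [0,0,-1],
    [0,0,-1],
    [0,0,-1],
    [0,0,0],
  ],
  spin=[0,0,0,0,0],
)

```text
time: 18.25
tool_pos: [0.5157, -0.0967, 0.3242]
tool_rot: [3.138, 0.001, 1.481]
contact_force: [-1.9, 0.8, 12.0]
opening: 0.0157
grip_force: 45.0
```

Request:
arm_command(
  xyz=[
    [0.05,0,-1],
    [0.1,-0.01,-1],
    [0.1,-0.01,-1],
    [0.1,-0.01,-1],
    [0,0,0],
  ],
  spin=[0,0,0,0,0],
)

```text
time: 18.75
tool_pos: [0.5161, -0.0968, 0.3203]
tool_rot: [3.138, 0.001, 1.481]
contact_force: [-2.7, 0.7, 13.2]
opening: 0.0158
grip_force: 45.0
```

Request:
arm_command(
  xyz=[
    [0,0,-1],
    [0.1,-0.01,-1],
    [0.1,-0.01,-1],
    [0.1,-0.01,-1],
    [0,0,0],
    [0,0,0],
  ],
  spin=[0,0,0,0,0,0],
)

```text
time: 19.35
tool_pos: [0.5165, -0.0968, 0.3164]
tool_rot: [3.137, 0.001, 1.481]
contact_force: [-1.6, -0.0, 12.5]
opening: 0.0154
grip_force: 45.0
```

```bash
cat > far.py <<'E'
from h import *
import sys
xh=np.array([.9957,-.0929]);yh=np.array([.0929,.9957]);O=np.array([.528,-.0992])
def far(c):
    P=pts(c);d=P[...,:2]-O;x,y=d@xh,d@yh;h=cv2.cvtColor(c['img'],cv2.COLOR_RGB2HSV)
    m=(abs(P[...,2]-.11)<.008)&(x>.03)&(x<.1)&(abs(y)<.065)
    out=[]
    for b in np.arange(-.06,.0601,.01):
        k=m&(abs(y-b)<.005)
        out.append(np.percentile(x[k],97)*1000 if k.sum()>15 else np.nan)
    return np.round(out,1)
b=far(load('s0')); c=snap('side',sys.argv[1]); a=far(c)
print(b,a,np.round(a-b,1),np.nanmedian(a-b),sep='\n')
P=pts(c);h=cv2.cvtColor(c['img'],cv2.COLOR_RGB2HSV);d=P[...,:2]-O
m=(h[...,0]>4)&(h[...,0]<22)&(h[...,1]>160)&(P[...,2]>.118)&(np.hypot(d[...,0]+.012,d[...,1])<.04)
Q=P[m];print('wedge',m.sum(),Q.min(0),Q.max(0)) if m.sum() else 0
E
python3 far.py s4
```

```text
[60.6 60.5 60.8 60.  60.4 59.9 60.1 60.  61.1 60.3 61.1 60.5 60.7]
[64.6 64.2 64.2 64.2 64.5 64.4 63.7 64.5 64.7  nan  nan  nan  nan]
[4.  3.7 3.4 4.2 4.1 4.5 3.6 4.5 3.6 nan nan nan nan]
3.999999999999993
wedge 222 [ 0.48033553 -0.1200985   0.11843132] [ 0.52386695 -0.08547472  0.31003958]
```

Request:
arm_command(
  xyz=[
    [0.1,-0.01,-1],
    [0.1,-0.01,-0.8],
    [0,0,0],
    [0,0,0],
  ],
  spin=[0,0,0,0],
)

```text
time: 19.8
tool_pos: [0.5167, -0.0968, 0.3146]
tool_rot: [3.137, 0.001, 1.481]
contact_force: [-2.6, 0.6, 13.7]
opening: 0.0158
grip_force: 45.0
```

```bash
python3 far.py s5; python3 -c "
from h import *
c=load('s5');cv2.imwrite('pics/p.png',cv2.resize(c['img'][120:340,220:440],(600,600))[:,:,::-1])"
```

```text
[60.6 60.5 60.8 60.  60.4 59.9 60.1 60.  61.1 60.3 61.1 60.5 60.7]
[64.6 64.7 65.2 64.4 64.5 64.8 65.  65.  65.   nan  nan  nan  nan]
[4.  4.2 4.4 4.4 4.1 4.9 4.9 5.  3.9 nan nan nan nan]
4.400000000000006
wedge 204 [ 0.48051468 -0.12079212  0.11833342] [ 0.52416312 -0.0951098   0.23514921]
```

View pics/p.png

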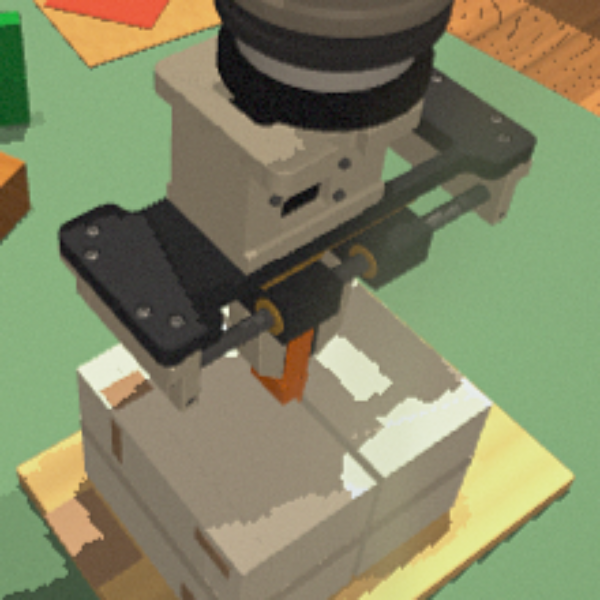

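The seam has opened on the far side of the wedge (crop 335,430 px). The far face has moved about 4.5 mm by camera and about 5 mm by depth. I'll press a touch more, relieve the load, then let go.

Request:
arm_command(
  xyz=[
    [0.05,0,-0.8],
    [0,0,0],
    [0,0,0],
    [0,0,0.7],
    [0,0,0.7],
    [0,0,0.6],
    [0,0,0],
  ],
  spin=[0,0,0,0,0,0,0],
)

```text
time: 20.55
tool_pos: [0.5169, -0.0969, 0.314]
tool_rot: [3.138, 0.001, 1.48]
contact_force: [5.3, -1.2, 0.2]
opening: 0.0154
grip_force: 45.0
```

Request:
arm_command(
  xyz=[
    [0.25,-0.02,0],
    [0,0,0],
  ],
  spin=[0,0],
)

```text
time: 20.75
tool_pos: [0.517, -0.0969, 0.314]
tool_rot: [3.139, 0.001, 1.481]
contact_force: [4.9, -2.8, 0.3]
opening: 0.0161
grip_force: 45.0
```

Request:
arm_command(
  xyz=[
    [0.3,-0.03,0],
    [0,0,0],
  ],
  spin=[0,0],
)

```text
time: 20.95
tool_pos: [0.5172, -0.0969, 0.314]
tool_rot: [3.14, 0.001, 1.481]
contact_force: [3.4, -2.5, 2.2]
opening: 0.016
grip_force: 45.0
```

Request:
arm_command(
  xyz=[
    [0,0,0],
    [0,0,0],
    [0,0,0],
    [0,0,0],
    [0,0,0],
    [0,0,0],
    [0,0,0],
    [0,0,0],
  ],
  spin=[0,0,0,0,0,0,0,0],
  jaw=0.3,
)

```text
time: 21.75
tool_pos: [0.5167, -0.0966, 0.3137]
tool_rot: [3.142, -0.0, 1.481]
contact_force: [-0.7, 0.6, -0.3]
opening: 0.0596
grip_force: 0.0
```

```bash
python3 far.py s6
```

```text
[60.6 60.5 60.8 60.  60.4 59.9 60.1 60.  61.1 60.3 61.1 60.5 60.7]
[64.4 64.6 65.  64.6 65.2 64.5 65.1 65.2 35.4  nan 55.8 62.9  nan]
[  3.8   4.1   4.2   4.6   4.8   4.6   5.    5.2 -25.7   nan  -5.3   2.4
   nan]
4.200000000000003
wedge 370 [ 0.47991206 -0.12090481  0.11800339] [ 0.52474491 -0.08560777  0.22758218]
```

Released. I'll retreat straight up and check without occlusion.

Request:
arm_command(
  xyz=[
    [0,0,10],
    [0,0,20],
    [0,0,20],
    [0,0,20],
    [0,0,20],
    [0,0,20],
    [-10,0,5],
    [-25,0,0],
    [-30,0,0],
    [-30,0,0],
    [-25,0,0],
    [0,0,0],
  ],
  spin=[0,0,0,0,0,0,0,0,0,0,0,0],
)

```text
time: 23.0
tool_pos: [0.3938, -0.0961, 0.4285]
tool_rot: [-3.14, -0.0, 1.48]
contact_force: [0.1, 0.2, 0.2]
opening: 0.0599
grip_force: 0.0
```

```bash
python3 far.py s7; python3 - <<'E'
from h import *
from far import xh,yh,O
E
python3 -c "
from h import *
c=load('s7');cv2.imwrite('pics/f.png',cv2.resize(c['img'],(800,600))[:,:,::-1])"
```

```text
[60.6 60.5 60.8 60.  60.4 59.9 60.1 60.  61.1 60.3 61.1 60.5 60.7]
[65.1 64.9 65.2 64.6 64.7 65.1 65.  64.9 65.5 64.9 64.9 64.6 65.4]
[4.5 4.4 4.4 4.6 4.3 5.2 4.9 4.9 4.4 4.6 3.8 4.1 4.7]
4.499999999999993
wedge 573 [ 0.50781195 -0.10884146  0.11821188] [ 0.5252251  -0.08471758  0.174942  ]Traceback (most recent call last):
  File "<stdin>", line 2, in <module>
  File "far.py", line 12, in <module>
    b=far(load('s0')); c=snap('side',sys.argv[1]); a=far(c)
                                     ~~~~~~~~^^^
IndexError: list index out of range
```

View pics/f.png

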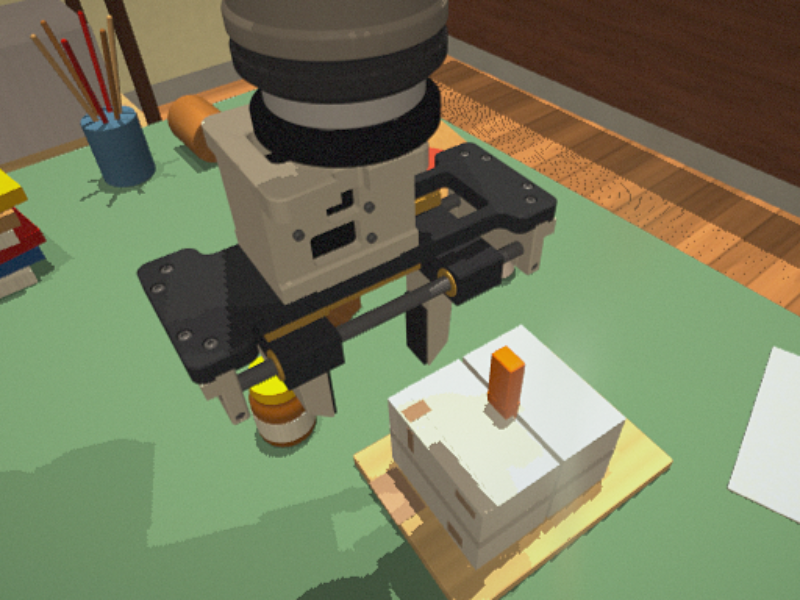

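The wedge stands upright in the opened seam (505,380 px). Its head top is at about 174 mm, which puts it 34 mm deep, and the far half is about 4.5–5 mm off. Handing in.

```bash
python3 -c "
from cell import *
print(hand_in())"
```

```text
the job is handed in; nothing more can be done
None
```

The job is handed in: the wedge dropped into the hidden pocket, was pressed about 34 mm deep and released, and stands in the seam with the far half about 5 mm off (4.5 mm by camera), finished in about 23 s of the 64 s allowed.

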